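# Prise the battery cover off the bench motor's power pack

### The job

With the pry tool from the leaning stand, not with your fingers, lever the snug battery cover of the power pack up out of its spring catch by the notch in its front edge. Then put the tool fully home in its stand, lift the loosened cover off and lay it gently in the plywood tray, right way up. Leave the other things on the bench as they are.

Things in the scene. Friction and masses are not known exactly. Their poses are not given: they have to be found in the camera images.
- case: grey power pack of a bench motor, fixed: box 150 (x) x 110 (y) x 55 mm high. Origin: centre of its underside; its front (-x, black knob and socket) faces the robot. The seated cover spans x = -33 to +59, y = -31 to +31 mm of its flat top; the bare 42 mm in front of it (x = -75 to -33 mm) is the ledge for the pry tool's heel
- case_seat (a point): point on the case's top (55 mm up) where the middle of the seated cover's front edge lies; axes as the case's. Inside, a spring catch holds the cover's front down with 10 to 20 N; raised some 8 mm it snaps free and then stays up on the catch, front edge 10 to 15 mm high, tilted about its far edge
- cover: ribbed aluminium battery cover 92 (x) x 62 (y) x 13 mm, 120 g, on top of the case. Origin: centre of the plate's underside, on the case's top when seated; top face 13 mm above; front edge at x = -46 mm. Two tongues near the front edge hang 16 to 18 mm below into the case. Once loosened it lifts straight off, held across its 62 mm width
- cover_edge (a point): middle of the cover's front edge at its underside (at case_seat when seated). Here is the pry notch, open to the front and below: 25 mm wide (y), 24 mm deep (x), 8 mm high, under a 5 mm roof set back 5 mm, so the notch shows from above
- prytool: L-shaped pry tool, 160 g. z runs up shaft and handle, x along the toe; origin under the shaft on the toe's underside. Steel toe x = -6 to 26 mm, 16 wide (y), 4 thick; round heel, radius 5.5, centred at x = -5.5, z = 5.5; shaft 8 x 12; wooden handle 22 (x) x 18 (y), z = 66 to 148 mm. Toe in notch and heel on ledge, swing the handle away from the cover: the toe lifts
- prytool_grip (a point): point on the tool's axis, 115 mm above its origin: where to grip the handle across its 18 mm width (y)
- prytool_tip (a point): front end of the toe, mid thickness (x = 26, z = 2 mm in the tool's frame)
- stand: dark wooden leaning tool stand, fixed, base 110 x 60 mm: back plate leaning 25 degrees to its -x (top about 90 mm up), a foot ledge square to it, two side cheeks 26 mm apart; open to the front (+x) and upwards. The tool lies back on the plate, the toe's underside on the foot ledge. Origin on the bench under stand_heel
- stand_heel (a point): point of the stand, 26 mm above the bench, where the pry tool's origin lies when it is fully home; the tool's z axis then leans 25 degrees from vertical towards the stand's -x, its toe points to the stand's +x and up
- tray: low open plywood tray, fixed, outside 170 (x) x 150 (y) x 22 mm high, walls 6 mm. Origin: centre of its underside
- tray_in (a point): centre of the tray's inner floor, 6 mm above the bench
- benchblock: bystander: square steel bench block, 100 x 100 x 22 mm
- pliers: bystander: flat pliers lying open, about 145 mm long, 12 mm high
- nippers: bystander: short pliers lying open, about 125 mm long, 12 mm high
- mandrel: bystander: tapered steel ring mandrel with a wooden handle, 290 mm long, lying, 29 mm high
- jar: bystander: glass jar with steel cap, 60 mm across, 70 mm high
- hammer: bystander: hammer with brass head, 260 mm long, lying
- sawframe: bystander: piercing-saw frame lying flat, about 280 x 100 mm, handle 26 mm thick

How it is judged:
On the way, in this order (a step that is already met when the one before it is completed fails the run):
1. the pry tool raises the cover's front edge by 4 mm against the catch (distance between cover_edge and case_seat above 0.004 m and contact force between prytool and cover above 0.5 N).
2. the cover's front edge has come up out of the catch (9 mm or more) (distance between cover_edge and case_seat above 0.009 m), for 0.2 s.
3. the pry tool is back home in its stand, the loosened cover still on the power pack (distance between prytool and stand_heel below 0.012 m and angle between prytool's own z axis and vertical between 0.31 and 0.56 rad and linear speed of prytool below 0.02 m/s and contact force between the fingers and prytool below 0.1 N and horizontal distance between cover_edge and case_seat below 0.03 m and distance between cover_edge and case_seat above 0.006 m), for 0.2 s.
At the end, for the whole second after the job is handed in: cover still and top side up (tilt under 0.4 rad) in the tray, its centre within 50 mm (tray x) and 45 mm (tray y) of the tray's centre, at most 30 mm above its floor; pry tool at rest in its stand, origin within 12 mm of stand_heel, axis 0.31 to 0.56 rad from vertical (distance between prytool and stand_heel below 0.012 m and angle between prytool's own z axis and vertical between 0.31 and 0.56 rad and linear speed of each of prytool, cover below 0.02 m/s and x of cover in the frame of tray_in between -0.05 and 0.05 m and y of cover in the frame of tray_in between -0.045 and 0.045 m and z of cover in the frame of tray_in below 0.03 m and angle between cover's own z axis and vertical below 0.4 rad); the robot touches nothing.
It fails at once if the fingers touch the cover before it has been levered out of its catch (distance between cover_edge and case_seat below 0.006 m and contact force between the fingers and cover above 1 N).
It fails at once if the cover is dropped into the tray from more than about 25 mm (horizontal distance between cover and tray_in below 0.09 m and linear speed of cover above 0.75 m/s and contact force between the fingers and cover below 0.1 N).
It fails at once if a bystander is moved by more than 40 mm (distance of any of benchblock, pliers, nippers, mandrel, jar, hammer, sawframe from where it was at the start of the episode above 0.04 m).
It also fails if it takes over 62 s, if anything falls off the work surface, if the arm or the gripper's body presses on something with over 40 N, if the wrist force passes 120 N, or if a joint passes its speed limit or range.

### The arm

A 6-joint arm with a two-finger parallel gripper is mounted at the origin on the work surface. World frame = base frame: x ahead of the robot, y to its left, z up, the work surface at z = 0. Lengths are in m, angles in rad, forces in N, time in s.
With the tool pointing down it reaches from about 0.325 to 0.85 m from the base axis. Payload 4.4 kg.
Tool frame: the origin (TCP) lies midway between the tips of the shut fingers; the grasp point (between the pads) lies 19 mm behind it; z points along the fingers, y is the line along which they close (so a half turn about z gives the same grasp; the last joint's range is limited). The gripper opens to 94 mm and grips with 3 to 60 N. Pads are 16 mm wide; open, the fingers measure 119 mm over their backs; the gripper's body (75 mm by 177 mm) begins 78 mm behind the grasp point.
Start: joints at [-1.405, 0.207, 1.542, -0, 1.393, -0.15], TCP at [0.179, -0.547, 0.205] pointing down, gripper open.
Joint ranges: [-2.73, 2.73], [-0.86, 2.22], [0.23, 2.46], [-1.11, 4.25], [0.08, 2.63], [-2.82, 2.82]. Speed limits (rad/s): [2.79, 2.79, 3.14, 3.14, 3.14, 3.14].

### API

Orientations are given as a unit quaternion [w, x, y, z].
In Python, from bench import bot, vision gives the robot as it stands. The module is installed in compiled form; this text tells all that it offers.
- The arm moves only by the tool carry_out, never from a script. Its argument "moves" is a list of rows, each a list of 7 numbers: the finger opening in cm, from 0 to 9.4, then the shift along the tool's x, y, z in cm, then the turn, a rotation vector about the tool's x, y, z in degrees. A call has 1 to 8 rows; each row is the pose to reach, as a shift and turn from the pose commanded when the call began, along the tool's axes at that moment; what a row does not reach only later rows make up. A row lasts 1/12 s, in which the tool goes at most 41.7 mm and 7.16 degrees, less where a joint would pass 70% of its speed; a pose out of reach is approached as far as the arm can. A call with a gripper value outside its range is refused whole. The fingers move at their own pace and stop on an object; the grip force is fixed at half the most. Time passes only in rows, so rows that repeat a pose let the fingers close. It gives the time, the measured TCP pose, the force, the opening and the grip force at its end, in the units of the state.
- bot.sense(): the state, without advancing time (a new reading comes with each control period).
- vision.capture(name): name is "scene" or "top" or "wrist"; returns (picture, depth): 384x512x3 uint8, red, green, blue; 384x512 float32, m along the optical axis (not along the pixel's ray), 0 where there is no reading.
- vision.camera_params(name): a dict with "fx", "fy", "cx", "cy" (pixels), "rvec" (rotation vector, rad) and "tvec" (3), from world to camera coordinates, as OpenCV has them. Camera axes: x right, y down, z forward; pixel columns grow to the right and rows downward; lengths in m; the calibration is good to about 2 mm. A picture is of the moment at which its call begins: read the wrist's pose just before it. camera_params takes no time and is no camera call; for the wrist camera it gives the pose at the moment of the call.
- bot.close_job(): hands the job in; it is judged then, once.
The state is a dict: "t": time; "qpos": joint angles; "qvel": joint speeds; "joint_efforts": joint torques, N m; "tcp_pos": TCP position; "ee_rot": TCP orientation; "contact_force": force on the tool from outside, world axes, zero at the start; "moment": the same for the moment, N m; "gripper_width": opening from 0.0 (shut) to 1.0 (fully open); "grip_force": force on a finger pad.
Only numpy, scipy, OpenCV 4.12 (cv2) and the standard library are available. Lean on these libraries where they do the work, as an engineer would, in place of code of your own. Each camera call takes 0.05 s, during which the arm holds its last target. There are 200 camera calls.

## Working session

There is one attempt and no reset: what is moved stays moved. The work goes in short steps, Python scripts to look and compute and a tool call to move; the robot and the scene stay as the last step left them, time stands still between calls to the robot, and variables do not carry over. Pictures are saved under pics/ and viewed, at most 10 in all, crops included, and the job is handed in when it is done.

Besides the shell and the picture viewer there is one more tool, called after "Emit:" in YAML: its name, and indented under it one key for each argument. carry_out: Moves the arm, as the interface text tells. Its arguments: {"type":"object","properties":{"moves":{"type":"array"}},"required":["moves"]}

```bash
mkdir -p pics
cat > h.py <<'E'
import numpy as np, cv2
from bench import bot, vision
from scipy.spatial.transform import Rotation as R
def cam(n):
    p=vision.camera_params(n); K=np.array([[p['fx'],0,p['cx']],[0,p['fy'],p['cy']],[0,0,1]])
    Rm=cv2.Rodrigues(np.array(p['rvec'],float))[0]; return K,Rm,np.array(p['tvec'],float).ravel()
def cloud(d,c):
    K,Rm,t=c; v,u=np.indices(d.shape); 
    P=np.stack([(u-K[0,2])/K[0,0]*d,(v-K[1,2])/K[1,1]*d,d],-1); return (P-t)@Rm
def onplane(px,c,z):
    K,Rm,t=c; px=np.atleast_2d(px).astype(float); r=np.c_[px,np.ones(len(px))]@np.linalg.inv(K).T@Rm; o=-Rm.T@t
    return o+r*((z-o[2])/r[:,2])[:,None]
def proj(P,c):
    K,Rm,t=c; q=(np.atleast_2d(P)@Rm.T+t)@K.T; return q[:,:2]/q[:,2:]
E
python3 - <<'E'
from h import *
for n in ['scene','top']:
    c=cam(n); im,d=vision.capture(n); np.savez(n+'.npz',im=im,d=d)
    cv2.imwrite(f'pics/{n}0.png',cv2.resize(im[:,:,::-1],(800,600)))
    print(n,-c[1].T@c[2],c[1][2],c[0][0,0])
print(bot.sense())
E
```

```text
scene [ 1.26601338 -0.47550124  1.04135466] [-0.57853156  0.37255873 -0.72560404] 388.1223178830554
top [0.39861119 0.01542418 1.12313177] [ 0.12595205 -0.01255363 -0.9919569 ] 381.99428464120496
{'t': 0.1, 'qpos': array([-1.40546284e+00,  2.07338505e-01,  1.54277937e+00, -2.90354631e-05,
        1.39349721e+00, -1.50481432e-01]), 'qvel': array([-0.00158507, -0.0028368 , -0.004157  ,  0.00128173,  0.00024158,
        0.00025805]), 'joint_efforts': array([-1.62489414e-03, -3.71866894e+01, -2.82292128e+01,  6.98500522e-02,
        3.12106940e-02, -5.22276230e-05]), 'tcp_pos': array([ 0.17846057, -0.54585042,  0.20441986]), 'ee_rot': array([-1.01108142e-03,  9.87557591e-01,  1.57254510e-01, -2.17964020e-05]), 'contact_force': array([0.841458  , 1.16144914, 0.11910988]), 'moment': array([-0.01142044,  0.00526436,  0.01495278]), 'grip_force': 0.0, 'gripper_width': 1.00305867874735}
```

View pics/scene0.png

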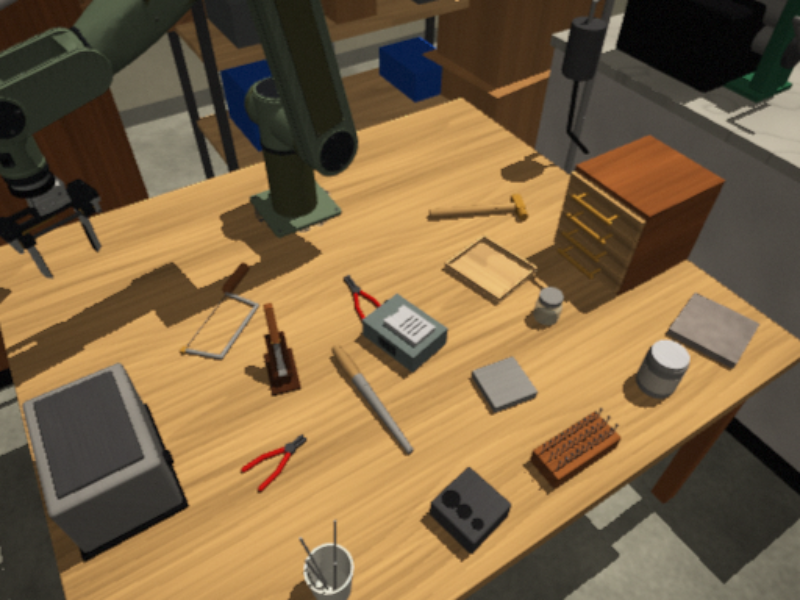

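View pics/top0.png

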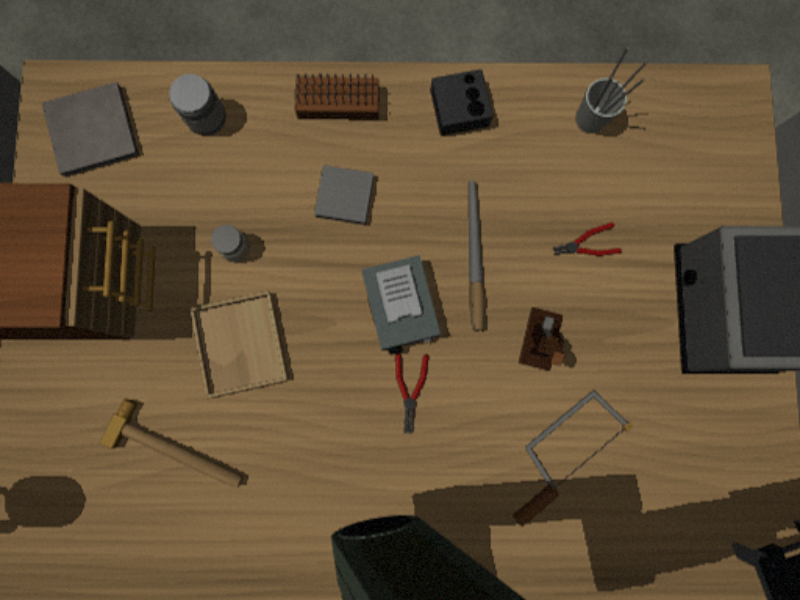

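Both views are clear. In the top view (800x600) the case is at (403,303) with its knob towards the robot, the stand with the tool at (545,338), and the tray at (240,343). Next I'll measure them with depth.

Run:
```python
from h import *
z=np.load('top.npz'); im,d=z['im'],z['d']; c=cam('top'); P=cloud(d,c); s=512/800
def roi(u0,v0,u1,v1):
    m=np.zeros(d.shape,bool); m[int(v0*s):int(v1*s),int(u0*s):int(u1*s)]=1; return m&(d>0)
def rect(m,name):
    q=P[m]; r=cv2.minAreaRect((q[:,:2]*1000).astype(np.float32)); print(name,len(q),'c',np.round(r[0],1),'size',np.round(r[1],1),'ang',round(r[2],1),'z',np.round(np.median(q[:,2]),4))
Z=P[...,2]
print('bench z',np.median(Z[roi(600,300,660,360)]))
m=roi(350,245,450,355)
rect(m&(Z>.045)&(Z<.061),'case top'); rect(m&(Z>.0625)&(Z<.08),'cover')
m=roi(180,280,300,405); rect(m&(Z>.016)&(Z<.03),'tray')
m=roi(505,295,585,385); rect(m&(Z>.007),'stand')
for a,b in [(.005,.03),(.03,.06),(.06,.1),(.1,.13),(.13,.2)]:
    rect(m&(Z>a)&(Z<b),(a,b))
crop=im[180:250,315:385]; 
z2=np.load('scene.npz'); 
A=cv2.resize(crop[:,:,::-1],(560,560),interpolation=cv2.INTER_CUBIC)
cv2.imwrite('pics/stand.png',A)
```

```text
bench z 0.0001767476066541375
case top 1336 c [549.9  -2.3] size [158.3 109.7] ang 14.2 z 0.0548
cover 706 c [567.4   2.4] size [92.3 61.6] ang 14.2 z 0.0679
tray 491 c [480.1 297.5] size [170.  151.4] ang 12.7 z 0.0208
stand 727 c [ 483.5 -291.7] size [114.5 110.7] ang 75.5 z 0.0358
(0.005, 0.03) 407 c [ 489.7 -271.5] size [141.2 162.2] ang 90.0 z 0.0082
(0.03, 0.06) 160 c [ 494.  -266.1] size [40.1 70.6] ang 73.5 z 0.0369
(0.06, 0.1) 124 c [ 478.4 -262.4] size [40.7 42.8] ang 75.8 z 0.0873
(0.1, 0.13) 50 c [ 476.  -256.1] size [26.5 37.8] ang 33.4 z 0.1124
(0.13, 0.2) 104 c [ 453.9 -255.4] size [16.9 35.2] ang 76.3 z 0.1575
```

View pics/stand.png

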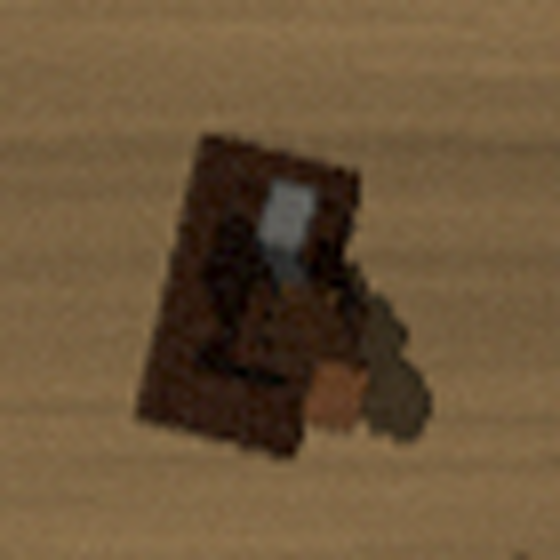

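Stand crop (8x): grey toe at (285,215), handle end at (335,397), base corners near (203,135), (358,175), (295,458) and (140,415). I'll refine the stand and tool pose from these and plan the approach.

```bash
cat >> h.py <<'E'
def tgt(yaw,tilt,grip):
    """gripper pose: x along yaw, z down, leaned by tilt(deg) (tool top towards -x); grip=grasp point world"""
    Rm=R.from_euler('z',yaw,degrees=True)*R.from_euler('y',-tilt,degrees=True)*R.from_euler('x',180,degrees=True)
    return np.array(grip)+Rm.apply([0,0,.019]),Rm
def row(T):
    s=bot.sense(); q=s['ee_rot']; R0=R.from_quat([q[1],q[2],q[3],q[0]]); p,Rm=T
    return np.r_[R0.inv().apply(p-s['tcp_pos'])*100,(R0.inv()*Rm).as_rotvec(degrees=True)].round(2)
E
python3 - <<'E'
from h import *
z=np.load('top.npz'); im,d=z['im'],z['d']; c=cam('top'); P=cloud(d,c)
cor=np.array([[203,135],[358,175],[295,458],[140,415]])/8+[315,180]-.5+.0
for zz in (.008,.012,.02): 
    q=onplane(cor,c,zz)[:,:2]*1000; print(zz,q.round(1).tolist(),'c',q.mean(0).round(1), 'len',np.linalg.norm(q-np.roll(q,-1,0),axis=1).round(1),'yaw',np.degrees(np.arctan2(*(q[0]-q[3]+q[1]-q[2])[::-1])).round(1))
f=im.astype(int); sub=np.zeros(d.shape,bool); sub[180:250,315:385]=1
Z=P[...,2]
gray=sub&(f[...,2]>f[...,0]-3)&(f.sum(-1)>200)&(d>0)&(Z>.02); org=sub&(f[...,0]>2*f[...,2])&(f[...,0]>105)&(d>0)&(Z>.1)
for m,n in ((gray,'toe'),(org,'end')):
    v,u=np.nonzero(m); print(n,m.sum(),u.mean(),v.mean(),(np.median(P[m],0)*1000).round(1),(P[m].mean(0)*1000).round(1), np.ptp(P[m],0))
base=sub&(Z>.003)&(Z<.03)&(f[...,0]<80)
r=cv2.minAreaRect((P[base][:,:2]*1000).astype(np.float32));print(r,np.median(Z[base]), np.percentile(Z[base],[10,90]))
heel=np.array([.514,-.270,.026]); ax=np.array([np.cos(np.radians(-14.2)),np.sin(np.radians(-14.2)),0]); za=-np.sin(np.radians(25))*ax+[0,0,np.cos(np.radians(25))]
print('grip',heel+.115*za); print(row(tgt(-14.2,25,heel+.225*za)))
E
```

```text
0.008 [[551.3, -250.5], [536.5, -307.4], [432.5, -280.7], [448.2, -224.4]] c [ 492.1 -265.7] len [ 58.8 107.4  58.4 106.4] yaw -14.3
0.012 [[550.8, -249.5], [536.0, -306.2], [432.4, -279.6], [448.0, -223.6]] c [ 491.8 -264.7] len [ 58.6 107.   58.2 106. ] yaw -14.3
0.02 [[549.7, -247.6], [535.0, -303.9], [432.1, -277.5], [447.6, -221.8]] c [ 491.1 -262.7] len [ 58.2 106.2  57.8 105.3] yaw -14.3
toe 3 351.0 204.66666666666666 [ 521.9 -274.8   41.2] [ 523.  -274.1   40. ] [0.00805091 0.01149006 0.005176  ]<stdin>:10: RuntimeWarning: Mean of empty slice.
  ret = ret.dtype.type(ret / rcount)
  return _methods._mean(a, axis=axis, dtype=dtype,
  ret = um.true_divide(
Traceback (most recent call last):
ValueError: zero-size array to reduction operation maximum which has no identity
```

Run:
```python
from h import *
z=np.load('top.npz'); im,d=z['im'],z['d']; c=cam('top'); P=cloud(d,c)
e=onplane(np.array([335,397])/8+[315-.5,180-.5],c,.160)[0]*1000
t=onplane(np.array([[285,215],[293,183]])/8+[315-.5,180-.5],c,.038)*1000
yaw=-14.3; a=np.radians(yaw); ax=np.array([np.cos(a),np.sin(a),0]); lat=np.array([-ax[1],ax[0],0])
print('end',e,'toe',t, 'heel from end',e+62.5*ax, 'lat', e@lat, t@lat, np.array([492,-265.7,0])@lat)
Z=P[...,2]; v,u=np.nonzero((Z>.145)&(Z<.2)&(np.abs(P[...,0]-.454)<.05)&(np.abs(P[...,1]+.255)<.05)); q=P[v,u]; print(len(q),q.mean(0),np.percentile(q@ax*1000,[5,95]),np.percentile(q@lat*1000,[5,95]))
h=e+62.5*ax; h[2]=26; h/=1000; za=-np.sin(np.radians(25))*ax+[0,0,np.cos(np.radians(25))]
np.save('heel.npy',h); print('heel',h,'grip',h+.115*za); print(row(tgt(yaw,25,h+.215*za)))
```

```text
end [ 447.05605866 -253.60406194  160.        ] toe [[ 518.30992495 -271.95244299   38.        ]
 [ 529.86214978 -275.207467     38.        ]] heel from end [ 507.61954187 -269.04150024  160.        ] lat -135.32392044862075 [-135.5041557  -135.80493705] -135.94396557521569
81 [ 0.44969255 -0.2530592   0.15767939] [486.75077372 510.91100688] [-142.40876163 -127.17974971]
heel [ 0.50761954 -0.2690415   0.026     ] grip [ 0.46052431 -0.25703708  0.1302254 ]
[ 32.89 -20.53   0.13  -7.18  24.34  31.85]
```

Emit:
carry_out:
  moves:
    - [5,32.9,-20.5,0,-7.2,24.3,31.9]
    - [5,32.9,-20.5,0,-7.2,24.3,31.9]
    - [5,32.9,-20.5,0,-7.2,24.3,31.9]
    - [5,32.9,-20.5,0,-7.2,24.3,31.9]
    - [5,32.9,-20.5,0,-7.2,24.3,31.9]
    - [5,32.9,-20.5,0,-7.2,24.3,31.9]
    - [5,32.9,-20.5,0,-7.2,24.3,31.9]
    - [5,32.9,-20.5,0,-7.2,24.3,31.9]

```text
t: 0.77
tcp_pos: [0.3922, -0.289, 0.2044]
ee_rot: [0.028, 0.969, -0.123, 0.214]
contact_force: [1.5, -0.3, -0.5]
gripper_width: 0.536
grip_force: 0.0
```

```bash
cat > g.py <<'E'
from h import *
h=np.load('heel.npy'); a=np.radians(-14.3); ax=np.array([np.cos(a),np.sin(a),0]); za=-np.sin(np.radians(25))*ax+[0,0,np.cos(np.radians(25))]
E
python3 - <<'E'
from g import *
s=bot.sense(); print(s['tcp_pos'],row(tgt(-14.3,25,h+.215*za)),row(tgt(-14.3,25,h+.115*za)),s['contact_force'])
E
```

```text
[ 0.39222945 -0.2890205   0.20441887] [ 2.13 -4.8   1.07  0.15  0.02 -0.17] [ 2.14 -4.82 11.07  0.15  0.02 -0.17] [ 1.54084999 -0.31368518 -0.45445371]
```

Emit:
carry_out:
  moves:
    - [5,2.1,-4.8,1.1,0,0,0]
    - [5,2.1,-4.8,1.1,0,0,0]
    - [5,2.1,-4.8,1.1,0,0,0]
    - [5,2.1,-4.8,1.1,0,0,0]

```text
t: 1.1
tcp_pos: [0.4277, -0.2496, 0.2039]
ee_rot: [0.028, 0.969, -0.12, 0.214]
contact_force: [-0.8, 0.4, -0.4]
gripper_width: 0.534
grip_force: 0.0
```

Run:
```python
from g import *
s=bot.sense(); c=cam('wrist'); im,d=vision.capture('wrist'); np.savez('w1.npz',im=im,d=d)
print(s['tcp_pos'],row(tgt(-14.3,25,h+.215*za)), -c[1].T@c[2], c[1][2])
A=im[:,:,::-1].copy()
for k in (0,.066,.115,.148): 
    p=proj(h+k*za,c)[0]; print(k,p); cv2.circle(A,tuple(int(x) for x in p),3,(0,255,0),-1)
cv2.imwrite('pics/w1.png',A)
```

```text
[ 0.42765017 -0.24957022  0.20387281] [-0.06 -0.2   0.01  0.14  0.02  0.04] [ 0.42643634 -0.24784191  0.40131076] [ 0.14375992 -0.03990518 -0.9888077 ]
0 [253.83762088 169.99525907]
0.066 [253.88681985 183.37532523]
0.115 [253.93808805 197.31813293]
0.148 [253.98385328 209.76436457]
```

View pics/w1.png

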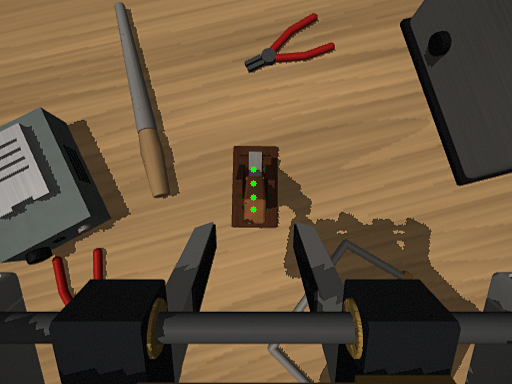

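The projected axis points (column 254, rows 170 to 210) lie on the toe and handle to within about 2 px. I'll check with the wrist depth in the predicted tool frame.

Run:
```python
from g import *
z=np.load('w1.npz'); c=cam('wrist'); P=cloud(z['d'],c)
Rt=R.from_euler('z',-14.3,degrees=True)*R.from_euler('y',-25,degrees=True)
L=Rt.inv().apply((P.reshape(-1,3)-h))*1000
m=(abs(L[:,0])<25)&(abs(L[:,1])<25)&(L[:,2]>100)&(L[:,2]<165)&(z['d'].ravel()>0); q=L[m]
print(len(q),np.percentile(q,[2,20,50,80,98],axis=0).round(1))
t=q[q[:,2]>143]; print('end',len(t),t.mean(0),np.percentile(t,[3,97],axis=0).round(1))
m=(L[:,0]>5)&(L[:,0]<35)&(abs(L[:,1])<7)&(L[:,2]>-8)&(L[:,2]<12); q=L[m]; print('toe',len(q),np.percentile(q,[3,50,97],axis=0).round(1))
```

```text
842 [[-11.1 -10.1 103.6]
 [ -4.7  -6.8 129.6]
 [  5.2  -1.9 148. ]
 [  9.1   3.6 149.1]
 [  9.5   6.9 150.1]]
end 572 [ -0.30250281  -1.53793866 148.40054253] [[-11.1 -10.  145. ]
 [  9.2   6.8 150.1]]
toe 163 [[ 6.1 -6.5  0.8]
 [15.  -0.2  5. ]
 [23.6  6.1  6.2]]
```

Emit:
carry_out:
  moves:
    - [5,-0.1,-0.1,3.5,0,0,0]
    - [5,-0.1,-0.1,7,0,0,0]
    - [5,-0.1,-0.1,9,0,0,0]
    - [5,-0.1,-0.1,10,0,0,0]
    - [5,-0.1,-0.1,10,0,0,0]
    - [1.5,-0.1,-0.1,10,0,0,0]
    - [1.5,-0.1,-0.1,10,0,0,0]
    - [1.5,-0.1,-0.1,10,0,0,0]

```text
t: 1.82
tcp_pos: [0.468, -0.2614, 0.1146]
ee_rot: [0.029, 0.968, -0.122, 0.216]
contact_force: [0.2, 0.0, 0.3]
gripper_width: 0.352
grip_force: 0.0
```

Emit:
carry_out:
  moves:
    - [1,0,0,0,0,0,0]
    - [1,0,0,0,0,0,0]
    - [1,0,0,0,0,0,0]

```text
t: 2.07
tcp_pos: [0.4682, -0.2605, 0.1143]
ee_rot: [0.029, 0.968, -0.122, 0.215]
contact_force: [-1.1, -0.8, 4.1]
gripper_width: 0.188
grip_force: 30.0
```

Run:
```python
from g import *
Rt=R.from_euler('z',-14.3,degrees=True)*R.from_euler('y',-25,degrees=True)
h=h+Rt.apply([-.5,-1.3,.5])/1000; np.save('heel.npy',h)
s=bot.sense(); q=s['ee_rot']; Rg=R.from_quat([q[1],q[2],q[3],q[0]])
# tool pose in gripper frame at grasp (pos,rot)
np.savez('grasp.npz',p=Rg.inv().apply(h-s['tcp_pos']),q=(Rg.inv()*Rt).as_quat(),home=np.r_[s['tcp_pos'],q])
print(s['t'],s['tcp_pos'],row(tgt(-14.3,25,h+.115*za)),s['contact_force'],s['gripper_width'],s['grip_force'],np.load('grasp.npz')['p'])
```

```text
2.0667 [ 0.46817383 -0.2604801   0.11425807] [-0.12 -0.01  0.05  0.19 -0.1   0.02] [-1.06866724 -0.81302983  4.06537915] 0.1876576295013447 29.974466264247894 [-0.00141319 -0.00047145  0.09653322]
```

```bash
cat >> h.py <<'E'
SEAT=np.array([.5228,-.0089,.055]); YC=14.2
def tool_T(p,Rt):
    g=np.load('grasp.npz'); Rg=Rt*R.from_quat(g['q']).inv(); return p-Rg.apply(g['p']),Rg
def pry_T(x,z,th=0,y=0):
    """tool origin at x,z (m) from seat along case axes, leaned th deg back"""
    Rc=R.from_euler('z',YC,degrees=True); return tool_T(SEAT+Rc.apply([x,y,z]),Rc*R.from_euler('y',-th,degrees=True))
def tool_now():
    s=bot.sense(); q=s['ee_rot']; Rg=R.from_quat([q[1],q[2],q[3],q[0]]); g=np.load('grasp.npz')
    p=s['tcp_pos']+Rg.apply(g['p']); Rt=Rg*R.from_quat(g['q']); Rc=R.from_euler('z',YC,degrees=True)
    return Rc.inv().apply(p-SEAT)*1000,(Rc.inv()*Rt).as_euler('zyx',degrees=True)
E
echo
```

Emit:
carry_out:
  moves:
    - [1,0,0,-2,0,0,0]
    - [1,0,0,-6,0,0,0]
    - [1,0,0,-10,0,0,0]
    - [1,0,0,-11,0,0,0]

```text
t: 2.4
tcp_pos: [0.4237, -0.2499, 0.2191]
ee_rot: [0.031, 0.968, -0.121, 0.218]
contact_force: [1.0, -1.0, -0.9]
gripper_width: 0.189
grip_force: 30.0
```

Run:
```python
from h import *
s=bot.sense(); print(s['contact_force'],s['gripper_width'],row(pry_T(-.07,.075)))
```

```text
[ 0.98058498 -0.9695099  -0.91899815] 0.18918318911007084 [ -1.78 -22.5   -1.87   6.62 -24.65 -28.04]
```

Emit:
carry_out:
  moves:
    - [1,-1.8,-22.5,-1.9,6.6,-24.7,-28]
    - [1,-1.8,-22.5,-1.9,6.6,-24.7,-28]
    - [1,-1.8,-22.5,-1.9,6.6,-24.7,-28]
    - [1,-1.8,-22.5,-1.9,6.6,-24.7,-28]
    - [1,-1.8,-22.5,-1.9,6.6,-24.7,-28]
    - [1,-1.8,-22.5,-1.9,6.6,-24.7,-28]
    - [1,-1.8,-22.5,-1.9,6.6,-24.7,-28]
    - [1,-1.8,-22.5,-1.9,6.6,-24.7,-28]

```text
t: 3.07
tcp_pos: [0.4551, -0.0233, 0.2216]
ee_rot: [-0.002, 0.992, 0.125, -0.002]
contact_force: [-0.6, -0.2, -1.8]
gripper_width: 0.192
grip_force: 30.0
```

Run:
```python
from h import *
s=bot.sense(); c=cam('wrist'); im,d=vision.capture('wrist'); np.savez('w2.npz',im=im,d=d)
print(tool_now(),row(pry_T(-.07,.075)))
P=cloud(d,c); L=R.from_euler('z',YC,degrees=True).inv().apply(P.reshape(-1,3)-SEAT)*1000
m=(abs(L[:,0]-46)<75)&(abs(L[:,1])<60)&(L[:,2]>9)&(L[:,2]<20)&(d.ravel()>0); q=L[m]
r=cv2.minAreaRect(q[:,:2].astype(np.float32)); print(len(q),r,np.percentile(q,[1,50,99],axis=0).round(1))
A=im[:,:,::-1].copy(); Rc=R.from_euler('z',YC,degrees=True)
for pt in ([0,-12.5,0],[0,12.5,0],[0,0,0],[0,-31,13],[0,31,13],[-42,0,0]):
    p=proj(SEAT+Rc.apply(np.array(pt)/1000),c)[0]; cv2.circle(A,tuple(int(x) for x in p),2,(0,255,0),-1)
cv2.imwrite('pics/w2.png',cv2.resize(A,(800,600)))
```

```text
(array([-71.6663109 ,   2.81093501,  69.99052161]), array([-0.00320337,  0.32311508,  0.47721907])) [ 0.11  0.2  -0.5  -0.48  0.32 -0.  ]
5678 ((45.96836853027344, -0.04840660095214844), (91.0706787109375, 62.01031494140625), 0.12314194440841675) [[  1.6 -30.4  11.4]
 [ 49.8  -0.   13.2]
 [ 90.7  30.4  15.2]]
```

View pics/w2.png

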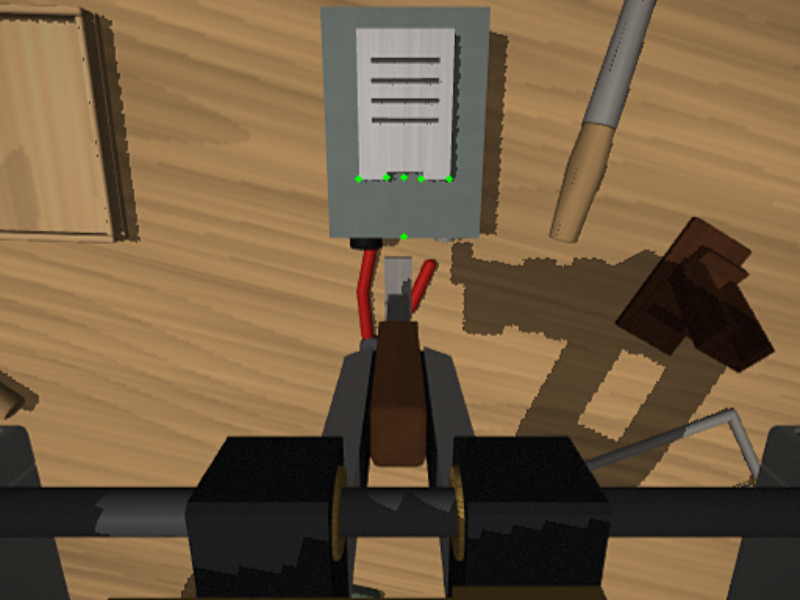

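The projected seat and notch marks (front edge at row 178, columns 358 to 450) match the cover. The toe tip at (397,258) is about 3 mm to the left. I'll measure the toe by depth to correct the in-hand pose.

Run:
```python
from h import *
z=np.load('w2.npz'); d=z['d']; c=cam('wrist'); P=cloud(d,c); L=R.from_euler('z',YC,degrees=True).inv().apply(P.reshape(-1,3)-SEAT)*1000
print(tool_now())
m=(L[:,0]>-85)&(L[:,0]<-30)&(abs(L[:,1])<20)&(L[:,2]>55)&(L[:,2]<95)&(d.ravel()>0); q=L[m]; print(len(q),np.percentile(q,[1,10,50,90,99],axis=0).round(1))
t=q[q[:,2]<80]; print(len(t),np.percentile(t,[1,50,99],axis=0).round(1)); print(np.polyfit(t[:,0],t[:,2],1))
print(row(pry_T(-.04,.012)),row(pry_T(-.04,.002)))
```

```text
(array([-71.6663109 ,   2.81093501,  69.99052161]), array([-0.00320337,  0.32311508,  0.47721907]))
585 [[-76.9  -4.8  72.7]
 [-65.9  -3.8  73.4]
 [-58.1   3.5  74.3]
 [-45.7  10.1  83.6]
 [-43.   11.1  94.3]]
497 [[-76.   -4.8  72.7]
 [-55.4   3.6  74.2]
 [-43.   11.1  79.8]]
[-0.07933135 70.09271421]
[ 3.13  0.23  5.78 -0.48  0.32 -0.  ] [ 3.14  0.24  6.78 -0.48  0.32 -0.  ]
```

Emit:
carry_out:
  moves:
    - [1,1.5,0.3,2,-0.5,0.3,0]
    - [1,2.9,0.3,5,-0.5,0.3,0]
    - [1,2.9,0.3,6.5,-0.5,0.3,0]
    - [1,2.9,0.3,6.8,-0.5,0.3,0]
    - [1,2.9,0.3,6.8,-0.5,0.3,0]
    - [1,2.9,0.3,6.8,-0.5,0.3,0]

```text
t: 3.62
tcp_pos: [0.4833, -0.0209, 0.1545]
ee_rot: [0.002, 0.992, 0.122, 0.002]
contact_force: [-0.3, 0.0, -0.4]
gripper_width: 0.19
grip_force: 30.0
```

Run:
```python
from h import *
s=bot.sense(); print(tool_now(),s['contact_force'],s['moment']);c=cam('wrist'); im,d=vision.capture('wrist')
P=cloud(d,c); L=R.from_euler('z',YC,degrees=True).inv().apply(P.reshape(-1,3)-SEAT)*1000
m=(L[:,0]>-36)&(L[:,0]<-8)&(abs(L[:,1])<14)&(L[:,2]>2.5)&(L[:,2]<12)&(d.ravel()>0); t=L[m]
print(len(t),np.percentile(t,[1,50,99],axis=0).round(1),row(pry_T(-.012,.002)))
```

```text
(array([-42.35481867,  -1.84296484,   2.98645861]), array([-0.16723727, -0.05314534, -0.02805026])) [-0.29187921  0.0096764  -0.38860749] [0.01072039 0.01379346 0.02257179]
461 [[-35.7  -9.5   4. ]
 [-24.1  -1.1   7.4]
 [-13.2   6.4  11.2]] [ 3.   -0.19  0.15  0.05 -0.11 -0.14]
```

Emit:
carry_out:
  moves:
    - [1,0,-0.15,0.15,0,0,0]
    - [1,0.8,-0.15,0.15,0,0,0]
    - [1,1.6,-0.15,0.15,0,0,0]
    - [1,2.4,-0.15,0.15,0,0,0]
    - [1,3.1,-0.15,0.15,0,0,0]
    - [1,3.1,-0.15,0.15,0,0,0]
    - [1,3.1,-0.15,0.15,0,0,0]

```text
t: 4.25
tcp_pos: [0.5138, -0.0104, 0.1523]
ee_rot: [0.002, 0.992, 0.124, 0.001]
contact_force: [0.4, -0.7, -1.6]
gripper_width: 0.188
grip_force: 30.0
```

Run:
```python
from h import *
s=bot.sense(); print(tool_now(),s['contact_force'],s['moment'],s['gripper_width']);c=cam('wrist'); im,d=vision.capture('wrist'); np.savez('w3.npz',im=im,d=d)
p=proj(SEAT,c)[0].astype(int); A=im[p[1]-60:p[1]+60,p[0]-75:p[0]+75,::-1]; cv2.imwrite('pics/w3.png',cv2.resize(A,(600,480),interpolation=cv2.INTER_CUBIC))
```

```text
(array([-10.34611313,   0.86074315,   0.78759762]), array([-0.00169527, -0.00380932,  0.00345887])) [ 0.38611904 -0.65059483 -1.6296009 ] [-0.02175128  0.0499935   0.03775564] 0.18807991072257677
```

View pics/w3.png

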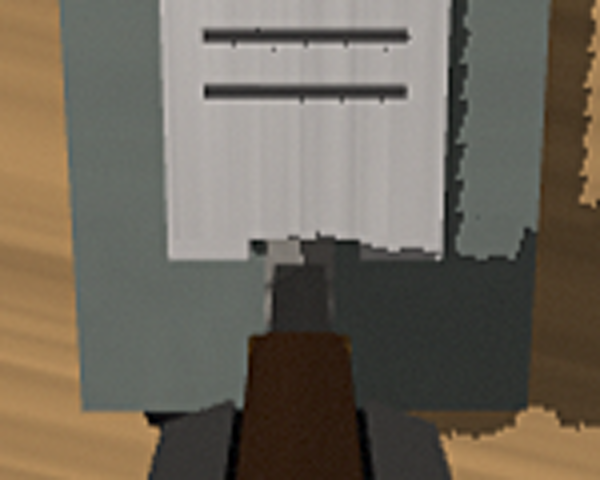

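The toe is in the notch, with its grey tip under the roof at (285,250) in the crop and nearly centred. Now I'll compute the levering arc about the heel.

```bash
cat >> h.py <<'E'
def lever(th,xh=-.0158,zc=.0055,y=0.0005):
    t=np.radians(th); c,s=np.cos(t),np.sin(t); return pry_T(xh+.0055*(c+s),zc+.0055*(s-c),th,y)
E
python3 - <<'E'
from h import *
for th in (0,5,10,15,20,25,30,35): print(th,row(lever(th)))
E
```

```text
0 [ 0.05  0.04  0.07 -0.01  0.02 -0.01]
5 [-0.75  0.04  0.04 -0.01  5.02  0.  ]
10 [-1.540e+00  4.000e-02  9.000e-02 -1.000e-02  1.002e+01  2.000e-02]
15 [-2.330e+00  4.000e-02  2.000e-01 -1.000e-02  1.502e+01  4.000e-02]
20 [-3.100e+00  4.000e-02  3.800e-01 -2.000e-02  2.002e+01  5.000e-02]
25 [-3.860e+00  4.000e-02  6.300e-01 -2.000e-02  2.502e+01  7.000e-02]
30 [-4.590e+00  4.000e-02  9.400e-01 -2.000e-02  3.002e+01  9.000e-02]
35 [-5.290e+00  4.000e-02  1.320e+00 -2.000e-02  3.502e+01  1.000e-01]
```

Emit:
carry_out:
  moves:
    - [1,-0.35,0,0.05,0,2.5,0]
    - [1,-0.75,0,0.04,0,5,0]
    - [1,-1.15,0,0.06,0,7.5,0]
    - [1,-1.54,0,0.09,0,10,0]
    - [1,-1.94,0,0.14,0,12.5,0]
    - [1,-2.33,0,0.2,0,15,0]
    - [1,-2.33,0,0.2,0,15,0]

```text
t: 4.88
tcp_pos: [0.4887, -0.0165, 0.1494]
ee_rot: [-0.015, 0.984, 0.122, 0.131]
contact_force: [1.5, -0.5, -7.6]
gripper_width: 0.188
grip_force: 30.0
```

```bash
cat > look.py <<'E'
from h import *
import sys
s=bot.sense(); print(s['t'],tool_now(),s['contact_force'],s['moment'],s['gripper_width'])
for n in ('wrist','top'):
    c=cam(n); im,d=vision.capture(n); np.savez(sys.argv[1]+n+'.npz',im=im,d=d)
    P=cloud(d,c); L=R.from_euler('z',YC,degrees=True).inv().apply(P.reshape(-1,3)-SEAT)*1000
    print(n,[(x,np.median(L[(abs(L[:,0]-x)<4)&(abs(abs(L[:,1])-21)<6)&(L[:,2]>5)&(L[:,2]<60)][:,2]).round(1)) for x in (8,20,40,60,80)])
E
python3 look.py l1; python3 -c "
from h import *
for th in (20,25,30,35): print(th,row(lever(th)))"
```

```text
4.8833 (array([-11.18453843,   1.16726962,   0.83540444]), array([-7.42152743e-02, -1.49992992e+01,  6.96161092e-03])) [ 1.46894209 -0.52858658 -7.61754658] [-0.09078277  0.10789166 -0.03814108] 0.18754737592852844
wrist [(8, np.float64(17.0)), (20, np.float64(18.4)), (40, np.float64(20.6)), (60, np.float64(23.0)), (80, np.float64(24.9))]
top [(8, np.float64(15.9)), (20, np.float64(17.5)), (40, np.float64(20.7)), (60, np.float64(22.7)), (80, np.float64(25.3))]
20 [-0.63  0.06 -0.05 -0.04  5.16 -0.02]
25 [-1.43  0.06  0.   -0.05 10.16 -0.  ]
30 [-2.210e+00  6.000e-02  1.200e-01 -5.000e-02  1.516e+01  1.000e-02]
35 [-2.99  0.06  0.3  -0.05 20.16  0.03]
```

Run:
```python
from h import *
im=np.load('l1wrist.npz')['im']; cv2.imwrite('pics/l1.png',im[:,:,::-1])
```

```text
(no output)
```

View pics/l1.png

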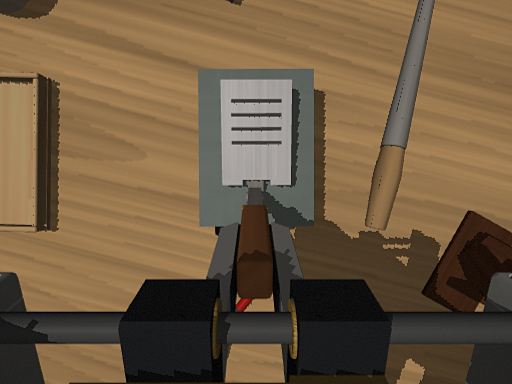

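The depth shows the rear lifting (25 mm at x=80) while the front is only about 3 mm up. The toe pushes behind the catch, so the cover tips over it. I'll unload, pull the toe back so it bears just under the roof's front lip, and lever again.

Run:
```python
from h import *
for th,x in ((10,-.0158),(5,-.0158),(1,-.0158),(1,-.0238)): print(th,row(lever(th,x,.006)))
```

```text
10 [ 0.97  0.06  0.02 -0.04 -4.84 -0.05]
5 [ 1.75  0.06  0.18 -0.04 -9.84 -0.06]
1 [  2.36   0.06   0.36  -0.04 -13.84  -0.07]
1 [  1.59   0.06   0.15  -0.04 -13.84  -0.07]
```

Emit:
carry_out:
  moves:
    - [1,0.97,0,0.02,0,-4.8,0]
    - [1,1.75,0,0.18,0,-9.8,0]
    - [1,2.36,0,0.36,0,-13.8,0]
    - [1,2.36,0,0.36,0,-13.8,0]
    - [1,1.6,0,0.15,0,-13.8,0]
    - [1,1.6,0,0.15,0,-13.8,0]

```text
t: 5.48
tcp_pos: [0.5047, -0.0122, 0.1525]
ee_rot: [-0.0, 0.992, 0.124, 0.011]
contact_force: [0.4, 0.3, -1.2]
gripper_width: 0.19
grip_force: 30.0
```

```bash
python3 look.py l2
python3 - <<'E'
from h import *
d=np.load('l2wrist.npz')['d']; c=cam('wrist'); P=cloud(d,c); L=R.from_euler('z',YC,degrees=True).inv().apply(P.reshape(-1,3)-SEAT)*1000
q=L[(abs(L[:,1])<33)&(L[:,0]<100)&(L[:,0]>-5)&(L[:,2]>10)&(L[:,2]<30)]; print(np.percentile(q,[.5,50,99.5],axis=0).round(1))
q=L[(abs(L[:,1])<15)&(L[:,0]<6)&(L[:,0]>-10)&(L[:,2]>1)&(L[:,2]<9)]; print(len(q),np.percentile(q,[.5,50,99.5],axis=0).round(1))
E
```

```text
5.4833 (array([-17.6180654 ,   1.51238152,   0.93185408]), array([-0.01641969, -1.18374556,  0.05809559])) [ 0.40707521  0.3040979  -1.18069466] [-0.01822067  0.06833313 -0.02728198] 0.18974379809535125
wrist [(8, np.float64(13.2)), (20, np.float64(13.1)), (40, np.float64(13.3)), (60, np.float64(13.2)), (80, np.float64(13.2))]
top [(8, np.float64(nan)), (20, np.float64(nan)), (40, np.float64(nan)), (60, np.float64(nan)), (80, np.float64(nan))]
[[  1.  -31.   12.1]
 [ 50.1   0.1  13.9]
 [ 91.7  30.5  16. ]]
338 [[ -9.7 -14.2   1. ]
 [ -2.7   1.    7. ]
 [  4.2  14.1   8.9]]
  return _methods._mean(a, axis=axis, dtype=dtype,
  ret = ret.dtype.type(ret / rcount)
```

Run:
```python
from h import *
for th in (4,8,12,16,20,24,28): print(th,row(lever(th,-.0241+.00012*th,.0055,.001)))
```

```text
4 [-0.52  0.01  0.11 -0.02  2.73 -0.07]
8 [-1.11  0.01  0.12 -0.02  6.73 -0.06]
12 [-1.690e+00  1.000e-02  1.700e-01 -2.000e-02  1.073e+01 -5.000e-02]
16 [-2.270e+00  1.000e-02  2.600e-01 -2.000e-02  1.473e+01 -3.000e-02]
20 [-2.850e+00  1.000e-02  4.000e-01 -2.000e-02  1.873e+01 -2.000e-02]
24 [-3.410e+00  1.000e-02  5.800e-01 -2.000e-02  2.273e+01 -1.000e-02]
28 [-3.960e+00  1.000e-02  8.100e-01 -1.000e-02  2.673e+01  1.000e-02]
```

Emit:
carry_out:
  moves:
    - [1,-0.52,0,0.11,0,2.7,0]
    - [1,-1.11,0,0.12,0,6.7,0]
    - [1,-1.4,0,0.14,0,8.7,0]
    - [1,-1.69,0,0.17,0,10.7,0]
    - [1,-1.98,0,0.21,0,12.7,0]
    - [1,-2.27,0,0.26,0,14.7,0]
    - [1,-2.27,0,0.26,0,14.7,0]

```text
t: 6.17
tcp_pos: [0.4807, -0.0177, 0.1481]
ee_rot: [-0.016, 0.983, 0.121, 0.138]
contact_force: [2.3, 1.3, -9.3]
gripper_width: 0.188
grip_force: 30.0
```

```bash
python3 look.py l3
python3 - <<'E'
from h import *
for th in (16,18,20,22,24,26,28,30): print(th,row(lever(th,-.0241+.00012*th,.0055,.001)))
E
```

```text
6.1667 (array([-17.87110445,   2.04341858,  -0.15387369]), array([ -0.1031648 , -15.81903866,   0.08446099])) [ 2.26103845  1.26855988 -9.25163575] [-0.01308708  0.48410289  0.05175529] 0.18842006043928433
wrist [(8, np.float64(18.6)), (20, np.float64(19.7)), (40, np.float64(21.5)), (60, np.float64(23.4)), (80, np.float64(25.0))]
top [(8, np.float64(19.2)), (20, np.float64(20.1)), (40, np.float64(21.0)), (60, np.float64(23.0)), (80, np.float64(23.8))]
16 [ 0.14  0.07 -0.09 -0.09  0.26 -0.07]
18 [-0.16  0.07 -0.1  -0.09  2.26 -0.07]
20 [-0.45  0.07 -0.1  -0.09  4.26 -0.06]
22 [-0.75  0.07 -0.08 -0.09  6.26 -0.06]
24 [-1.04  0.07 -0.06 -0.09  8.26 -0.05]
26 [-1.34  0.07 -0.03 -0.09 10.26 -0.05]
28 [-1.63  0.07  0.02 -0.09 12.26 -0.04]
30 [-1.92  0.07  0.07 -0.09 14.26 -0.04]
```

Emit:
carry_out:
  moves:
    - [1,-0.16,0,0,0,2.3,0]
    - [1,-0.45,0,0,0,4.3,0]
    - [1,-0.75,0,0,0,6.3,0]
    - [1,-1.04,0,0.02,0,8.3,0]
    - [1,-1.04,0,0.02,0,8.3,0]

```text
t: 6.68
tcp_pos: [0.4735, -0.0206, 0.1467]
ee_rot: [-0.024, 0.97, 0.121, 0.209]
contact_force: [0.0, -0.0, -2.0]
gripper_width: 0.192
grip_force: 30.0
```

```bash
python3 look.py l4
python3 - <<'E'
from h import *
for th in (24,26,28,30,32): print(th,row(lever(th,-.0241+.00012*th,.0055,.001)))
E
```

```text
6.6833 (array([-12.17841553,   0.86521797,   3.18811926]), array([-1.11400255e-02, -2.42113589e+01, -1.51323614e-03])) [ 1.09216332e-02 -8.71592129e-05 -2.00753538e+00] [-0.08546137  0.345997   -0.03870143] 0.19163782374122276
wrist [(8, np.float64(29.0)), (20, np.float64(27.0)), (40, np.float64(23.4)), (60, np.float64(19.3)), (80, np.float64(15.7))]
top [(8, np.float64(28.5)), (20, np.float64(26.7)), (40, np.float64(22.9)), (60, np.float64(18.8)), (80, np.float64(15.5))]
24 [-0.37 -0.11  0.04  0.09 -0.3   0.03]
26 [-0.67 -0.11  0.03  0.09  1.7   0.04]
28 [-0.96 -0.11  0.03  0.09  3.7   0.05]
30 [-1.26 -0.11  0.04  0.08  5.7   0.06]
32 [-1.56 -0.11  0.06  0.08  7.7   0.07]
```

It snapped free: the front is about 16 mm up and tilted about the far edge. Next I'll lower the toe and withdraw it backwards.

Run:
```python
from h import *
print(row(lever(12,-.021,.0065,.001)),row(lever(12,-.036,.0065,.001)),row(lever(12,-.060,.0075,.001)),row(lever(15,-.075,.080,.001)))
```

```text
[  1.57  -0.11   0.31   0.1  -12.3   -0.02] [  0.2   -0.1   -0.31   0.1  -12.3   -0.02] [ -1.94  -0.1   -1.39   0.1  -12.3   -0.02] [-0.78 -0.06 -8.74  0.09 -9.3  -0.  ]
```

Emit:
carry_out:
  moves:
    - [1,0.7,0,0.1,0,-6,0]
    - [1,1.57,-0.1,0.31,0,-12.3,0]
    - [1,1.57,-0.1,0.31,0,-12.3,0]
    - [1,0.2,-0.1,-0.31,0,-12.3,0]
    - [1,-1.94,-0.1,-1.39,0,-12.3,0]
    - [1,-1.94,-0.1,-1.39,0,-12.3,0]
    - [1,-1.5,-0.1,-5,0,-9.3,0]
    - [1,-0.8,-0.1,-8.7,0,-9.3,0]

```text
t: 7.45
tcp_pos: [0.429, -0.0285, 0.2189]
ee_rot: [-0.017, 0.984, 0.122, 0.126]
contact_force: [0.7, -1.0, -1.2]
gripper_width: 0.191
grip_force: 30.0
```

```bash
python3 look.py l5
python3 - <<'E'
from g import *
Rt=R.from_euler('z',-14.3,degrees=True)*R.from_euler('y',-25,degrees=True)
z=np.load('l5wrist.npz'); d=z['d']; im=z['im']; c=cam('wrist'); cv2.imwrite('pics/l5.png',im[:,:,::-1])
P=cloud(d,c); pt,_=tool_now(); s=bot.sense(); q=s['ee_rot']; Rg=R.from_quat([q[1],q[2],q[3],q[0]]); g=np.load('grasp.npz')
Rn=Rg*R.from_quat(g['q']); p=s['tcp_pos']+Rg.apply(g['p']); L=Rn.inv().apply(P.reshape(-1,3)-p)*1000
t=L[(L[:,0]>3)&(L[:,0]<35)&(abs(L[:,1])<14)&(abs(L[:,2]-3)<8)]; print('toe in tool frame',len(t),np.percentile(t,[2,50,98],axis=0).round(1))
k=t[(t[:,0]>8)&(abs(t[:,1])<6)&(t[:,2]>1)]; print(np.polyfit(k[:,0],k[:,2],1))
for k in (.12,.03): print(row(tool_T(h+k*za,Rt)))
E
```

```text
7.45 (array([-72.79664416,   4.8698514 ,  70.11858235]), array([  0.03179287, -14.48046793,   0.40655591])) [ 0.66456827 -1.02789714 -1.22217623] [-0.02536749  0.13569667 -0.05534482] 0.190899876417272
wrist [(8, np.float64(29.1)), (20, np.float64(27.0)), (40, np.float64(23.3)), (60, np.float64(19.2)), (80, np.float64(15.7))]
top [(8, np.float64(29.3)), (20, np.float64(27.3)), (40, np.float64(23.2)), (60, np.float64(19.2)), (80, np.float64(16.3))]
toe in tool frame 491 [[ 7.1 -7.5  5.1]
 [21.7 -0.1  6.8]
 [33.5  8.2 10.3]]
[4.24109900e-04 6.85095546e+00]
[-6.97 20.53 -0.99 -9.51  9.   26.87]
[-5.96 22.25  7.79 -9.51  9.   26.87]
```

View pics/l5.png

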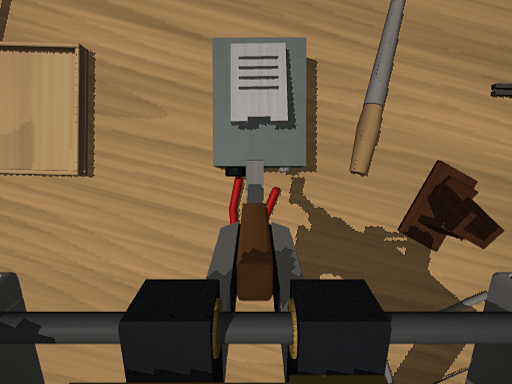

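The cover is standing up on its catch, with its front lip at row 122. The tool has slid a little in the grip, so I'll quantify that and update the in-hand pose.

Run:
```python
from g import *
d=np.load('l5wrist.npz')['d']; c=cam('wrist'); P=cloud(d,c)
s=bot.sense(); q=s['ee_rot']; Rg=R.from_quat([q[1],q[2],q[3],q[0]]); g=np.load('grasp.npz')
Rn=Rg*R.from_quat(g['q']); p=s['tcp_pos']+Rg.apply(g['p']); L=Rn.inv().apply(P.reshape(-1,3)-p)*1000
t=L[(abs(L[:,1])<5)&(abs(L[:,0])<60)&(L[:,2]>-20)&(L[:,2]<170)]
for a in range(-16,44,3):
    k=t[(t[:,0]>=a)&(t[:,0]<a+3)]; 
    if len(k): print(a,len(k),np.percentile(k[:,2],[5,50,95]).round(1))
e=L[(abs(L[:,1])<14)&(abs(L[:,0])<20)&(L[:,2]>145)&(L[:,2]<158)]; print('end',len(e),np.percentile(e,[2,50,98],axis=0).round(1))
```

```text
-13 8 [148.  148.2 148.4]
-10 82 [148.5 149.2 149.9]
-7 107 [148.6 149.5 150.3]
-4 104 [148.9 149.6 150.4]
-1 110 [149.  149.7 150.6]
2 109 [149.2 149.9 150.8]
5 119 [149.3 150.  150.8]
8 542 [ 17.8 140.7 150. ]
11 784 [ 10.7 116.4 140.7]
14 147 [ 5.9 75.8 86.8]
17 36 [5.8 6.8 7.7]
20 35 [5.6 7.  7.7]
23 33 [5.9 6.9 8.2]
26 34 [5.9 6.8 8.2]
29 37 [6.1 7.2 8.2]
32 28 [4.5 6.9 8. ]
end 1919 [[ -9.4 -12.7 145.7]
 [  4.5   0.8 149.5]
 [ 10.8  12.7 157. ]]
```

Run:
```python
from g import *
g=np.load('grasp.npz'); qo=R.from_quat(g['q']); np.savez('grasp0.npz',**g)
np.savez('grasp.npz',p=g['p']+qo.apply([.0067,.0003,.0017]),q=(qo*R.from_euler('y',-2.8,degrees=True)).as_quat())
Rt=R.from_euler('z',-14.3,degrees=True)*R.from_euler('y',-25,degrees=True)
print(tool_now())
for k in (.12,.03): print(row(tool_T(h+k*za,Rt)))
```

```text
(array([-58.39455169,  -1.26398981,  85.16876094]), array([ -0.06625109, -18.39668884,  -0.47100829]))
[-7.15 20.5  -0.8  -8.85  6.26 27.07]
[-6.14 22.22  7.97 -8.85  6.26 27.07]
```

Emit:
carry_out:
  moves:
    - [1,-7.2,20.5,-0.8,-8.9,6.3,27.1]
    - [1,-7.2,20.5,-0.8,-8.9,6.3,27.1]
    - [1,-7.2,20.5,-0.8,-8.9,6.3,27.1]
    - [1,-7.2,20.5,-0.8,-8.9,6.3,27.1]
    - [1,-7.2,20.5,-0.8,-8.9,6.3,27.1]
    - [1,-7.2,20.5,-0.8,-8.9,6.3,27.1]
    - [1,-7.2,20.5,-0.8,-8.9,6.3,27.1]
    - [1,-7.2,20.5,-0.8,-8.9,6.3,27.1]

```text
t: 8.22
tcp_pos: [0.4133, -0.2462, 0.2125]
ee_rot: [0.024, 0.975, -0.123, 0.185]
contact_force: [0.2, -0.6, -1.5]
gripper_width: 0.193
grip_force: 30.0
```

Emit:
carry_out:
  moves:
    - [1,0,0,0,0,0,0]
    - [1,0,0,0,0,0,0]

```text
t: 8.38
tcp_pos: [0.4136, -0.2447, 0.2126]
ee_rot: [0.024, 0.975, -0.121, 0.185]
contact_force: [0.3, 0.8, -1.4]
gripper_width: 0.189
grip_force: 30.0
```

Run:
```python
from g import *
Rt=R.from_euler('z',-14.3,degrees=True)*R.from_euler('y',-25,degrees=True)
s=bot.sense(); c=cam('wrist'); im,d=vision.capture('wrist'); np.savez('w6.npz',im=im,d=d)
for k in (.12,.03,0): print(k,row(tool_T(h+k*za,Rt)))
P=cloud(d,c); q=s['ee_rot']; Rg=R.from_quat([q[1],q[2],q[3],q[0]]); g=np.load('grasp.npz')
Rn=Rg*R.from_quat(g['q']); p=s['tcp_pos']+Rg.apply(g['p']); L=Rn.inv().apply(P.reshape(-1,3)-p)*1000
t=L[(abs(L[:,1])<12)&(L[:,0]<45)&(L[:,0]>14)&(L[:,2]>-10)&(L[:,2]<12)]; print('toe',len(t),np.percentile(t,[3,50,97],axis=0).round(1))
k=t[abs(t[:,1])<5]; print(np.polyfit(k[:,0],k[:,2],1))
A=im[:,:,::-1].copy()
for pt in ([0,0,0],[26,0,0],[0,-13,0],[0,13,0]): 
    cv2.circle(A,tuple(int(v) for v in proj(h+Rt.apply(np.array(pt)/1000),c)[0]),2,(0,255,0),-1)
    cv2.circle(A,tuple(int(v) for v in proj(p+Rn.apply(np.array(pt)/1000),c)[0]),2,(0,0,255),-1)
u,v=proj(h,c)[0].astype(int); cv2.imwrite('pics/w6.png',cv2.resize(A[max(0,v-90):v+90,u-100:u+100],(720,648)))
```

```text
0.12 [ 0.74  0.22 -0.58 -0.12  0.75  0.13]
0.03 [ 1.28  0.21  8.41 -0.12  0.75  0.13]
0 [ 1.47  0.2  11.4  -0.12  0.75  0.13]
toe 261 [[14.3 -8.   2. ]
 [20.8 -0.7  4.6]
 [26.5  7.5  6. ]]
[-0.03113376  5.0855653 ]
```

View pics/w6.png

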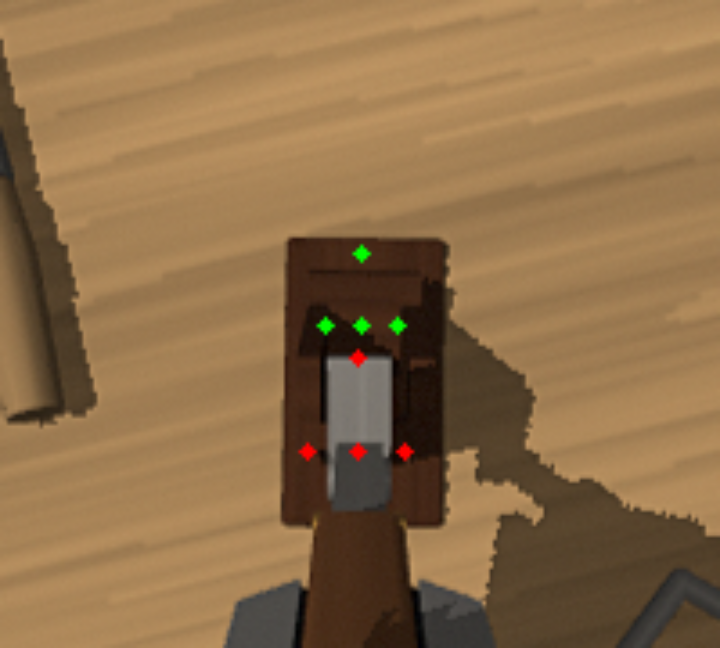

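The in-hand pose checks out: the red tip mark at (358,358) sits on the toe tip. The stand slot is centred at (362,326). Now I'll insert with 3 mm of clearance off the plate.

Emit:
carry_out:
  moves:
    - [1,1.1,0.2,0,-0.1,0.7,0.1]
    - [1,1.3,0.2,3,-0.1,0.7,0.1]
    - [1,1.5,0.2,6,-0.1,0.7,0.1]
    - [1,1.6,0.2,8.4,-0.1,0.7,0.1]
    - [1,1.6,0.2,8.4,-0.1,0.7,0.1]

```text
t: 8.85
tcp_pos: [0.4561, -0.2566, 0.1356]
ee_rot: [0.023, 0.974, -0.123, 0.188]
contact_force: [-0.7, 1.0, -1.8]
gripper_width: 0.189
grip_force: 30.0
```

Run:
```python
from g import *
Rt=R.from_euler('z',-14.3,degrees=True)*R.from_euler('y',-25,degrees=True)
s=bot.sense(); print(s['contact_force'],s['moment'])
for k in (.03,.004,.001): print(k,row(tool_T(h+k*za,Rt)))
```

```text
[-0.69359456  0.96450085 -1.7820988 ] [0.16249641 0.40143415 0.04924424]
0.03 [ 0.02  0.11 -0.38 -0.25  0.46 -0.09]
0.004 [ 0.16  0.11  2.22 -0.25  0.46 -0.09]
0.001 [ 0.18  0.11  2.52 -0.25  0.46 -0.09]
```

Emit:
carry_out:
  moves:
    - [1,0.3,0.1,0,0,0.4,0]
    - [1,0.4,0.1,1,0,0.4,0]
    - [1,0.45,0.1,1.8,0,0.4,0]
    - [1,0.45,0.1,2.2,0,0.4,0]
    - [1,0.2,0.1,2.3,0,0.4,0]
    - [1,0.2,0.1,2.3,0,0.4,0]

```text
t: 9.35
tcp_pos: [0.4665, -0.263, 0.1196]
ee_rot: [0.026, 0.973, -0.123, 0.194]
contact_force: [-0.1, 0.3, -2.0]
gripper_width: 0.187
grip_force: 30.0
```

Run:
```python
from g import *
Rt=R.from_euler('z',-14.3,degrees=True)*R.from_euler('y',-25,degrees=True)
s=bot.sense(); print(s['contact_force'],s['moment'])
for k in (.004,.0): print(k,row(tool_T(h+k*za,Rt)))
c=cam('scene'); im,d=vision.capture('scene'); u,v=proj(h+[0,0,.05],c)[0].astype(int); cv2.imwrite('pics/s7.png',cv2.resize(im[v-50:v+40,u-60:u+60,::-1],(720,540),interpolation=cv2.INTER_CUBIC))
```

```text
[-0.13559764  0.27097306 -1.99689661] [ 0.17878968  0.30252109 -0.0360016 ]
0.004 [-0.32 -0.25  0.29  0.03 -0.3  -0.1 ]
0.0 [-0.31 -0.26  0.69  0.03 -0.3  -0.1 ]
```

View pics/s7.png

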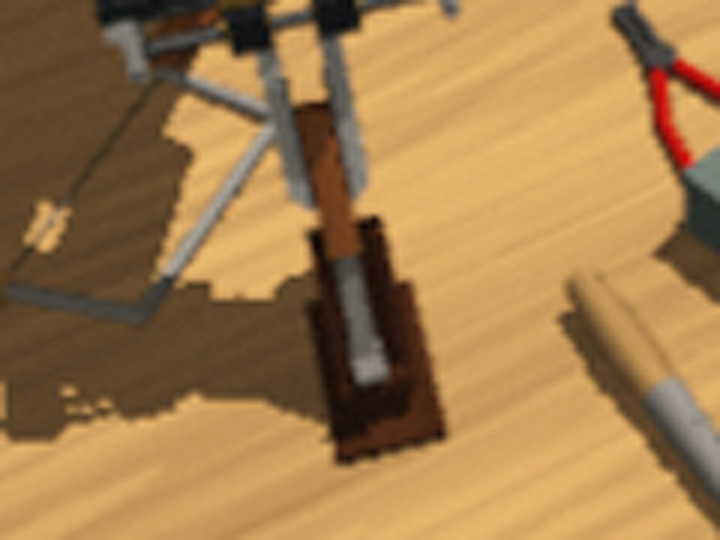

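The tool is in the slot between the cheeks (toe at (370,365) in the crop), about 6 mm above home. I'll lower it the rest of the way.

Emit:
carry_out:
  moves:
    - [1,-0.1,-0.2,0.2,0,-0.3,0]
    - [1,-0.2,-0.2,0.5,0,-0.3,0]
    - [1,-0.2,-0.2,0.6,0,-0.3,0]
    - [1,-0.2,-0.2,0.6,0,-0.3,0]

```text
t: 9.73
tcp_pos: [0.4677, -0.2613, 0.1132]
ee_rot: [0.026, 0.973, -0.123, 0.192]
contact_force: [-0.3, 0.9, -1.0]
gripper_width: 0.194
grip_force: 30.0
```

Run:
```python
from g import *
Rt=R.from_euler('z',-14.3,degrees=True)*R.from_euler('y',-25,degrees=True)
s=bot.sense(); print(s['contact_force'],s['moment'],row(tool_T(h,Rt)))
```

```text
[-0.30221681  0.90891651 -0.95059931] [ 0.12835043  0.27122225 -0.00084844] [-0.14 -0.06  0.08  0.03 -0.02 -0.1 ]
```

Emit:
carry_out:
  moves:
    - [1,-0.1,0,0.1,0,0,0]
    - [1,-0.1,0,0.1,0,0,0]
    - [3,-0.1,0,0.1,0,0,0]
    - [5,-0.1,0,0.1,0,0,0]
    - [5,-0.1,0,0.1,0,0,0]
    - [5,-0.1,0,-3,0,0,0]
    - [5,-0.1,0,-7,0,0,0]
    - [5,-0.1,0,-11,0,0,0]

```text
t: 10.4
tcp_pos: [0.4255, -0.2495, 0.2148]
ee_rot: [0.025, 0.974, -0.123, 0.191]
contact_force: [1.2, -1.1, 1.2]
gripper_width: 0.526
grip_force: 0.0
```

Emit:
carry_out:
  moves:
    - [9,0,0,0,0,0,0]
    - [9,0,0,0,0,0,0]

```text
t: 10.57
tcp_pos: [0.4277, -0.2522, 0.2188]
ee_rot: [0.029, 0.973, -0.123, 0.195]
contact_force: [-0.4, 0.5, -0.8]
gripper_width: 0.64
grip_force: 0.0
```

Run:
```python
from g import *
Rt=R.from_euler('z',-14.3,degrees=True)*R.from_euler('y',-25,degrees=True)
s=bot.sense(); print(s['contact_force'],s['gripper_width'])
c=cam('wrist'); im,d=vision.capture('wrist'); L=Rt.inv().apply(cloud(d,c).reshape(-1,3)-h)*1000
e=L[(abs(L[:,1])<14)&(abs(L[:,0])<20)&(L[:,2]>143)&(L[:,2]<158)]; print('end',len(e),np.percentile(e,[2,50,98],axis=0).round(1)); k=e[abs(e[:,1])<6]; print(np.polyfit(k[:,0],k[:,2],1))
t=L[(abs(L[:,1])<12)&(L[:,0]<45)&(L[:,0]>8)&(L[:,2]>0)&(L[:,2]<12)]; print('toe',len(t),np.percentile(t,[3,50,97],axis=0).round(1))
# cover pose now
P=cloud(d,c); Lc=R.from_euler('z',YC,degrees=True).inv().apply(P.reshape(-1,3)-SEAT)*1000
q=Lc[(abs(Lc[:,0]-46)<60)&(abs(Lc[:,1])<45)&(Lc[:,2]>11)&(Lc[:,2]<40)]; print('cover',len(q))
z=vision.capture('top')[1]; Lc=R.from_euler('z',YC,degrees=True).inv().apply(cloud(z,cam('top')).reshape(-1,3)-SEAT)*1000
q=Lc[(abs(Lc[:,0]-46)<60)&(abs(Lc[:,1])<45)&(Lc[:,2]>10)&(Lc[:,2]<40)]; print(len(q),np.percentile(q,[1,50,99],axis=0).round(1),np.polyfit(q[:,0],q[:,2],1))
r=cv2.minAreaRect(q[:,:2].astype(np.float32)); print(r)
```

```text
[-0.41386533  0.47330021 -0.77847541] 0.6400729547943251
end 508 [[-13.2  -9.4 144. ]
 [ -1.7  -0.9 148. ]
 [  7.6   7.7 149.6]]
[-4.52734322e-02  1.47920577e+02]
toe 232 [[  8.3 -10.7   0.3]
 [ 17.3  -1.6   4.9]
 [ 27.2  10.    6.6]]
cover 2785
703 [[  3.2 -29.2  10.7]
 [ 47.9   1.3  21.4]
 [ 93.9  31.6  30.6]] [-0.17270268 29.59753477]
((48.54526901245117, 1.0431671142578125), (92.66507720947266, 62.1683464050293), 0.6936707496643066)
```

The tool is home (handle end at 148 mm along the axis, as at the start). The cover is still up on the catch, tilted 9.8°. On to the cover.

```bash
cat >> h.py <<'E'
def cov_T(z,x=.043,y=.001):
    Rc=R.from_euler('z',YC,degrees=True); p,Rm=tgt(YC,0,[0,0,0]); return SEAT+Rc.apply([x,y,z]),Rm
def tray_T(z,dx=-.003): # TCP; cover centre ~3 mm ahead of the grasp
    Rc=R.from_euler('z',12.7,degrees=True); p,Rm=tgt(12.7,0,[0,0,0]); return np.array([.480,.2975,z])+Rc.apply([dx,0,0]),Rm
E
python3 - <<'E'
from h import *
print(row(cov_T(.10)))
E
```

```text
[  4.3  -27.94   8.09   5.75 -21.8  -28.26]
```

Emit:
carry_out:
  moves:
    - [9.4,0,-4,0,0,0,0]
    - [9.4,4.3,-27.9,8,5.8,-21.8,-28.3]
    - [9.4,4.3,-27.9,8,5.8,-21.8,-28.3]
    - [9.4,4.3,-27.9,8,5.8,-21.8,-28.3]
    - [9.4,4.3,-27.9,8,5.8,-21.8,-28.3]
    - [9.4,4.3,-27.9,8,5.8,-21.8,-28.3]
    - [9.4,4.3,-27.9,8,5.8,-21.8,-28.3]
    - [9.4,4.3,-27.9,8,5.8,-21.8,-28.3]

```text
t: 11.33
tcp_pos: [0.5647, 0.0082, 0.151]
ee_rot: [-0.002, 0.992, 0.127, -0.003]
contact_force: [-0.3, 0.4, -0.6]
gripper_width: 1.001
grip_force: 0.0
```

Emit:
carry_out:
  moves:
    - [9.4,0,0,0,0,0,0]
    - [9.4,0,0,0,0,0,0]

```text
t: 11.5
tcp_pos: [0.5626, 0.0023, 0.154]
ee_rot: [-0.0, 0.992, 0.125, -0.002]
contact_force: [-0.2, 0.4, -1.2]
gripper_width: 1.001
grip_force: 0.0
```

Run:
```python
from h import *
s=bot.sense(); print(s['tcp_pos'],s['gripper_width'],row(cov_T(.10)),row(cov_T(.003)))
c=cam('wrist'); im,d=vision.capture('wrist'); Lc=R.from_euler('z',YC,degrees=True).inv().apply(cloud(d,c).reshape(-1,3)-SEAT)*1000
q=Lc[(abs(Lc[:,0]-46)<60)&(abs(Lc[:,1])<38)&(Lc[:,2]>10)&(Lc[:,2]<34)]; print(len(q),np.percentile(q,[1,50,99],axis=0).round(1),np.polyfit(q[:,0],q[:,2],1), cv2.minAreaRect(q[:,:2].astype(np.float32)))
```

```text
[0.56256469 0.00229364 0.15395858] 1.001223582572674 [ 0.17  0.01 -0.1  -0.08  0.23  0.13] [ 0.21  0.02  9.6  -0.08  0.23  0.13]
7095 [[  6.2 -29.2  12.7]
 [ 52.1   0.8  21.2]
 [ 94.2  31.7  30.1]] [-0.18777066 30.90599103] ((49.695587158203125, 1.3562545776367188), (90.73468780517578, 61.94214630126953), 0.9033170342445374)
```

Emit:
carry_out:
  moves:
    - [9.4,0.4,0,3,0,0.2,0]
    - [9.4,0.4,0,6,0,0.2,0]
    - [9.4,0.4,0,8.5,0,0.2,0]
    - [9.4,0.4,0,9.5,0,0.2,0]
    - [9.4,0.4,0,9.5,0,0.2,0]

```text
t: 11.97
tcp_pos: [0.5647, 0.0017, 0.0588]
ee_rot: [-0.001, 0.992, 0.123, -0.001]
contact_force: [-0.7, -0.6, 0.2]
gripper_width: 0.998
grip_force: 0.0
```

Run:
```python
from h import *
s=bot.sense(); print(s['tcp_pos'],s['contact_force'],row(cov_T(.003,.045)))
```

```text
[0.56472902 0.00170608 0.05881897] [-0.72332137 -0.64714231  0.15225815] [ 0.18 -0.1   0.08 -0.13  0.1  -0.1 ]
```

Close and lift.

Emit:
carry_out:
  moves:
    - [7,0.1,0,0.1,0,0,0]
    - [5.5,0.1,0,0.1,0,0,0]
    - [5.5,0.1,0,0.1,0,0,0]
    - [5.5,0.1,0,0.1,0,0,0]
    - [5.5,0.1,0,0.1,0,0,0]
    - [5.5,0.1,0,0.1,0,0,0]
    - [5.5,0.1,0,0.1,0,0,0]
    - [5.5,0.1,0,0.1,0,0,0]

```text
t: 12.63
tcp_pos: [0.5699, 0.0032, 0.0613]
ee_rot: [-0.0, 0.992, 0.124, 0.003]
contact_force: [-0.4, -0.6, 3.8]
gripper_width: 0.657
grip_force: 30.0
```

Emit:
carry_out:
  moves:
    - [5.5,0.1,0,-1,0,0,0]
    - [5.5,0.1,0,-2.5,0,0,0]
    - [5.5,0.1,0,-4,0,0,0]
    - [5.5,0.1,0,-6,0,0,0]
    - [5.5,0.1,0,-8,0,0,0]
    - [5.5,0.1,0,-8,0,0,0]

```text
t: 13.13
tcp_pos: [0.5726, 0.0031, 0.1449]
ee_rot: [0.001, 0.992, 0.124, 0.006]
contact_force: [0.2, -0.2, -0.4]
gripper_width: 0.652
grip_force: 30.0
```

```bash
cat > cv.py <<'E'
from h import *
s=bot.sense(); print(s['tcp_pos'],s['contact_force'],s['gripper_width'],s['grip_force'])
q=s['ee_rot']; Rg=R.from_quat([q[1],q[2],q[3],q[0]])
c=cam('wrist'); im,d=vision.capture('wrist'); L=Rg.inv().apply(cloud(d,c).reshape(-1,3)-s['tcp_pos'])*1000
q=L[(abs(L[:,0])<70)&(abs(L[:,1])<27)&(L[:,2]>-40)&(L[:,2]<20)&(d.ravel()>0)]; print('cover in gripper',len(q),np.percentile(q,[1,50,99],axis=0).round(1),np.polyfit(q[:,0],q[:,2],1))
print(row(tray_T(.14)),row(tray_T(.05)))
E
python3 cv.py
```

```text
[0.57258002 0.00309744 0.14491093] [ 0.22090988 -0.23209832 -0.37760285] 0.6524621146987085 29.97486412525177
cover in gripper 12982 [[-39.  -26.4 -22.9]
 [  5.2  -0.  -14.4]
 [ 45.8  26.5  -5.7]] [  0.19458296 -15.16260711]
[ -1.91 -30.78   0.2    0.1   -0.49   1.56] [ -1.99 -30.8    9.2    0.1   -0.49   1.56]
```

Emit:
carry_out:
  moves:
    - [5.5,-1.9,-30.8,0.2,0,-0.5,1.6]
    - [5.5,-1.9,-30.8,0.2,0,-0.5,1.6]
    - [5.5,-1.9,-30.8,0.2,0,-0.5,1.6]
    - [5.5,-1.9,-30.8,0.2,0,-0.5,1.6]
    - [5.5,-1.9,-30.8,0.2,0,-0.5,1.6]
    - [5.5,-1.9,-30.8,0.2,0,-0.5,1.6]
    - [5.5,-1.9,-30.8,0.2,0,-0.5,1.6]
    - [5.5,-1.9,-30.8,0.2,0,-0.5,1.6]

```text
t: 13.85
tcp_pos: [0.4718, 0.301, 0.1363]
ee_rot: [-0.0, 0.994, 0.112, -0.004]
contact_force: [0.4, -0.2, -1.3]
gripper_width: 0.655
grip_force: 30.0
```

Emit:
carry_out:
  moves:
    - [5.5,0,0,0,0,0,0]
    - [5.5,0,0,0,0,0,0]
    - [5.5,0,0,0,0,0,0]

```text
t: 14.1
tcp_pos: [0.4748, 0.2962, 0.137]
ee_rot: [0.001, 0.994, 0.11, -0.004]
contact_force: [0.1, -0.3, -1.2]
gripper_width: 0.653
grip_force: 30.0
```

```bash
python3 cv.py; python3 -c "
from h import *
print(row(tray_T(.016)))
im,d=vision.capture('top');P=cloud(d,cam('top'));Z=P[...,2]
m=(abs(P[...,0]-.48)<.11)&(abs(P[...,1]-.2975)<.11)&(Z>.017)&(Z<.026);q=P[m];print(m.sum(),cv2.minAreaRect((q[:,:2]*1000).astype(np.float32)))"
```

```text
[0.47480369 0.29617451 0.13697172] [ 0.10026613 -0.31064054 -1.24476807] 0.6525557454462796 29.974816739559174
cover in gripper 12983 [[-38.9 -26.5 -23. ]
 [  5.2  -0.  -14.4]
 [ 45.8  26.4  -5.8]] [  0.19410943 -15.18233298]
[ 0.19 -0.06 -0.27  0.05  0.38 -0.12] [ 0.25 -0.07  8.73  0.05  0.38 -0.12]
[ 0.28 -0.07 12.13  0.05  0.38 -0.12]
305 ((482.21417236328125, 288.615234375), (170.27171325683594, 133.8309783935547), 12.734061241149902)
```

Lower gently, with a check just above the floor.

Emit:
carry_out:
  moves:
    - [5.5,0.2,0,3,0,0,0]
    - [5.5,0.2,0,6,0,0,0]
    - [5.5,0.2,0,9,0,0,0]
    - [5.5,0.2,0,10.5,0,0,0]
    - [5.5,0.2,0,11.3,0,0,0]
    - [5.5,0.2,0,11.8,0,0,0]
    - [5.5,0.2,0,11.8,0,0,0]
    - [5.5,0.2,0,11.8,0,0,0]

```text
t: 14.87
tcp_pos: [0.4781, 0.2975, 0.0214]
ee_rot: [-0.0, 0.994, 0.11, -0.001]
contact_force: [0.1, 0.2, -0.8]
gripper_width: 0.653
grip_force: 30.0
```

```bash
python3 -c "
from h import *
s=bot.sense();print(s['tcp_pos'],s['contact_force'],row(tray_T(.014)))"
```

```text
[0.47814542 0.29751622 0.02137776] [ 0.09050064  0.15257296 -0.75781975] [-0.12  0.04  0.74 -0.02  0.15 -0.1 ]
```

Emit:
carry_out:
  moves:
    - [5.5,0,0,0.3,0,0,0]
    - [5.5,0,0,0.5,0,0,0]
    - [5.5,0,0,0.6,0,0,0]
    - [5.5,0,0,0.6,0,0,0]

```text
t: 15.2
tcp_pos: [0.4781, 0.2981, 0.0161]
ee_rot: [-0.0, 0.994, 0.11, -0.001]
contact_force: [-0.0, -1.8, 4.8]
gripper_width: 0.655
grip_force: 30.0
```

Emit:
carry_out:
  moves:
    - [6.7,0,0,0,0,0,0]
    - [7.4,0,0,0,0,0,0]
    - [7.8,0,0,0,0,0,0]
    - [7.8,0,0,0,0,0,0]
    - [7.8,0,0,-2,0,0,0]
    - [7.8,0,0,-5,0,0,0]
    - [7.8,0,0,-9,0,0,0]
    - [7.8,0,0,-12,0,0,0]

```text
t: 15.87
tcp_pos: [0.4776, 0.2978, 0.1363]
ee_rot: [0.0, 0.994, 0.11, -0.002]
contact_force: [1.0, -0.1, 0.9]
gripper_width: 0.827
grip_force: 0.0
```

Emit:
carry_out:
  moves:
    - [7.8,0,0,-2,0,0,0]
    - [7.8,0,0,-2,0,0,0]
    - [7.8,0,0,-2,0,0,0]

```text
t: 16.12
tcp_pos: [0.4783, 0.298, 0.1555]
ee_rot: [-0.0, 0.994, 0.11, -0.001]
contact_force: [-0.6, 0.1, -0.0]
gripper_width: 0.832
grip_force: 0.0
```

Run:
```python
from g import *
s=bot.sense(); print(s['t'],s['tcp_pos'],s['contact_force'],s['gripper_width'])
Rt=R.from_euler('z',-14.3,degrees=True)*R.from_euler('y',-25,degrees=True); Ry=R.from_euler('z',12.7,degrees=True)
c=cam('wrist'); im,d=vision.capture('wrist'); L=Ry.inv().apply(cloud(d,c).reshape(-1,3)-[.48,.2975,.006])*1000
f=im.reshape(-1,3).astype(int); w=(np.ptp(f,axis=1)<25)&(f.min(1)>70)
q=L[w&(abs(L[:,0])<76)&(abs(L[:,1])<66)&(L[:,2]>8)&(L[:,2]<60)]; print('cover',len(q),np.percentile(q,[1,50,99],axis=0).round(1),np.polyfit(q[:,0],q[:,2],1))
it,dt=vision.capture('top'); L=Rt.inv().apply(cloud(dt,cam('top')).reshape(-1,3)-h)*1000
e=L[(abs(L[:,1])<14)&(abs(L[:,0])<20)&(L[:,2]>140)&(L[:,2]<158)]; print('tool end',len(e),np.percentile(e,[2,50,98],axis=0).round(1))
A=cv2.resize(it[:,:,::-1],(800,600)); cv2.imwrite('pics/end.png',A)
```

```text
16.1167 [0.47830752 0.29804856 0.1554874 ] [-0.59298682  0.06297222 -0.02256179] 0.8322937116062143
cover 4650 [[-44.1 -28.7  16.7]
 [  0.1   2.2  24.6]
 [ 43.5  32.   32.8]] [-0.17359171 24.79029977]
tool end 66 [[-12.4  -8.9 140.6]
 [ -0.9   0.7 147.5]
 [  8.2   8.  152.2]]
```

```bash
python3 -c "
from bench import bot
print(bot.close_job())"
```

```text
the job is handed in; nothing more can be done
None
```

The job is handed in, though no verdict came back: the tool levered the cover out of its catch and went back home in its stand, and the cover lies right way up and centred in the tray, all by about 16 s on the robot's clock.

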